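Rack the offcuts by length

ROBOT

A 7-joint arm with a two-finger parallel gripper is mounted at the origin on the work surface; the furniture and walls round the work are solid. World frame = base frame: x ahead of the robot, y to its left, z up, the work surface at z = 0. Lengths are in m, angles in rad, forces in N, time in s.
With the tool pointing down it reaches from about 0.4 to 0.875 m from the base axis. Payload 6.5 kg.
Tool frame: the origin (TCP) lies at the very end of the fingers, on their centre line; the grasp point (between the pads) lies 19 mm behind it; z points along the fingers, y is the line along which they close (so a half turn about z gives the same grasp; the last joint's range is limited). The gripper opens to 85 mm and grips with 20 to 120 N. Pads are 22 mm wide; open, the fingers measure 114 mm over their backs; the gripper's body (76 mm by 85 mm) begins 54 mm behind the grasp point. The pads swing forward as they close: fully open they stand 13 mm farther back than shut.
Start: joints at [-1.254, 0.536, -0.004, 1.538, 0.003, 1.067, -0.071], TCP at [0.243, 0.603, 0.231] pointing down, gripper open.
Joint ranges: [-2.7, 2.7], [-0.37, 2.16], [-1.27, 1.26], [0.24, 2.4], [-1.31, 4.45], [0.19, 1.91], [-2.76, 2.76]. Speed limits (rad/s): [2.39, 2.39, 3.14, 3.14, 3.14, 3.14, 3.14].

INTERFACE

Orientations are given as a rotation vector (axis times angle).
In Python, from bench import * gives the robot as it stands.
- The arm moves only by the tool play_rows, never from a script. Its argument "moves" is a list that holds one entry, the list of rows, each a list of 7 numbers: the shift along the tool's x, y, z in mm, then the turn, a rotation vector about the tool's x, y, z in degrees, then the closure, from -1 (fully open) to 1 (shut), so that 0 is half open. In form: [[[tx, ty, tz, ax, ay, az, grip], ...]]. A call has 1 to 12 rows; each row shifts and turns the commanded pose from where the row before left it, along the tool's axes as they then stand; what a row does not reach is not made up. A row lasts 1/8 s, in which the tool goes at most 62.5 mm and 10.7 degrees, less where a joint would pass 70% of its speed; a pose out of reach is approached as far as the arm can. A call is refused whole if a number of a shift passes 62.5 or a number of a turn 10.7, either way. A call with a gripper value outside its range is refused whole. The fingers move at their own pace and stop on an object; "newtons" is the grip in N (left out, the last holds). Time passes only in rows, so rows that do not move let the fingers close. It gives the time, the measured TCP pose, the force, the opening and the grip force at its end, in the units of the state.
- read_state(): the state, without advancing time (a new reading comes with each control period).
- capture(name): name is "scene" or "top" or "wrist"; returns a dict with "img" (480x640x3 uint8, red, green, blue), "fx", "fy", "cx", "cy" (pixels), "position" and "rotation" of the camera in the world; the wrist camera has in their place "tool_from_camera" (4x4, takes a point from camera to tool coordinates, whose origin is the TCP and whose axes are the flange's). Camera axes: x right, y up, looking along -z (the intrinsics and any distortion apply to the point x, -y, -z); pixel columns grow to the right and rows downward; lengths in m; the calibration is good to about 2 mm. A picture is of the moment at which its call begins: read the wrist's pose just before it. There is no depth.
- close_job(): hands the job in; it is judged then, once.
The state is a dict: "t": time; "joints": joint angles; "joint_vel": joint speeds; "effort": joint torques, N m; "position": TCP position; "ee_rot": TCP orientation; "contact_force": force on the tool from outside, world axes, zero at the start; "ft_torque": the same for the moment, N m; "grip_width": finger opening in m; "grasp_force": force on a finger pad.
Only numpy, scipy, OpenCV 4.12 (cv2) and the standard library are available. Lean on these libraries where they do the work, as an engineer would, in place of code of your own. Each camera call takes 0.05 s, during which the arm holds its last target. There are 200 camera calls.

TASK

Sort the four loose wooden offcuts onto the sorting rack by length, one on each blue pad: the shortest on the pad beside the red strip, then the next longer ones in order, and the longest at the other end. Lay each as it lay, flat and lengthways along its pad, centred on the pad and its white line, and let go of it.

Things in the scene. Friction and masses are not known exactly. Their poses are not given: they have to be found in the camera images.
- offcut_3: Shortest offcut: pale wood, stubby and tall, a plain rectangular block 60 mm long, 45 mm wide and 45 mm high as it lies. Origin: centre of its underside; y axis along its 60 mm length, x across its 45 mm width, z up. Loose; starts lying flat on the bench top (z = 0), right of the plywood sheet.
- offcut_1: Second shortest offcut: light brown wood, a plain rectangular block 85 mm long, 40 mm wide and 30 mm high as it lies. Origin: centre of its underside; y axis along its 85 mm length, x across its 40 mm width, z up. Loose; starts lying flat on the bench top (z = 0), right of the plywood sheet.
- offcut_0: Third offcut: light brown wood, wide and flat, a plain rectangular block 120 mm long, 45 mm wide and 22 mm high as it lies. Origin: centre of its underside; y axis along its 120 mm length, x across its 45 mm width, z up. Loose; starts lying flat on the bench top (z = 0), right of the plywood sheet.
- offcut_2: Longest offcut: slim, red-brown wood, a plain rectangular block 170 mm long, 30 mm wide and 20 mm high as it lies. Origin: centre of its underside; y axis along its 170 mm length, x across its 30 mm width, z up. Loose; starts lying flat on the bench top (z = 0), right of the plywood sheet.
- rack: sorting rack: fixed flat pale board, 222 x 370 mm, 12 mm thick, with the four pads side by side in a row, 80 mm apart. It lies on a plywood sheet on the open drawer carcass (sheet top z = 111 mm, right edge y = 36 mm). A rail along its far edge rises 18 mm above the board, its face 109 mm from the white lines. Origin: on its underside below the middle of the row; x to the rail, y along the row to the left, z up.
- pad_1: blue felt pad on the sorting rack, the rightmost of four as seen from the robot; its upper face is at z = 126 mm. 174 mm long, 56 mm wide, 3 mm thick, fixed; a white line across it marks its middle. Origin: centre of its underside below the white line; x axis along its length (away from the robot, toward the rack's rail), y along the row (to the left), z up.
- pad_2: blue felt pad on the sorting rack, second from the right. 174 mm long, 56 mm wide, 3 mm thick, fixed; a white line across it marks its middle. Origin: centre of its underside below the white line; x axis along its length (away from the robot, toward the rack's rail), y along the row (to the left), z up.
- pad_3: blue felt pad on the sorting rack, third from the right. 174 mm long, 56 mm wide, 3 mm thick, fixed; a white line across it marks its middle. Origin: centre of its underside below the white line; x axis along its length (away from the robot, toward the rack's rail), y along the row (to the left), z up.
- pad_4: blue felt pad on the sorting rack, the leftmost. 174 mm long, 56 mm wide, 3 mm thick, fixed; a white line across it marks its middle. Origin: centre of its underside below the white line; x axis along its length (away from the robot, toward the rack's rail), y along the row (to the left), z up.
- end_red: red painted strip, 174 x 22 mm and 5 mm thick, fixed on the rack at one end of the row of pads, either right of pad_1 or left of pad_4, 48 mm from the middle of that pad (an unpainted brown wooden strip of the same size is at the other end). Origin: centre of its underside; x along its length, y along the row, z up.
Things that resemble listed ones, but are neither listed nor needed, are in the scene too. Leave any purple look-alike of the offcut_1 alone.

How it is judged:
By the outcome, as a careful person would: the job done as asked, in the order asked, and still so for the second after the job is handed in, with the robot touching nothing.
It also fails if it takes over 96 s, if anything falls off the work surface, if the arm or the gripper's body presses on something with over 40 N, if the wrist force passes 120 N, or if a joint passes its speed limit or range.

## Working session

There is one attempt and no reset: what is moved stays moved. The work goes in short steps, Python scripts to look and compute and a tool call to move; the robot and the scene stay as the last step left them, time stands still between calls to the robot, and variables do not carry over. Pictures are saved under pics/ and viewed, at most 14 in all, crops included, and the job is handed in when it is done.

Besides the shell and the picture viewer there is one more tool, called after "Request:" as name(argument=value, ...), one argument or row to a line, values as JSON. play_rows: Moves the arm, as the interface text tells. Its arguments: {"type":"object","properties":{"moves":{"type":"array","items":{"type":"array","items":{"type":"array","items":{"type":"number"}}}},"newtons":{"type":"number"}},"required":["moves"]}

```bash
mkdir -p pics; python3 - <<'E'
from bench import *
import cv2
s=read_state();print({k:s[k] for k in('t','position','ee_rot','grip_width')})
for n in('scene','top'):
    c=capture(n);cv2.imwrite(f'pics/{n}0.png',c['img'][...,::-1]);print(n,{k:c[k] for k in c if k!='img'})
E
```

```text
{'t': 0.0, 'position': array([0.24258075, 0.602379  , 0.23041934]), 'ee_rot': array([-5.97435468e-01, -3.08409367e+00,  2.64042587e-03]), 'grip_width': 0.08542716728071507}
scene {'fx': 521.7525229451145, 'fy': 521.7525229451145, 'cx': 312.1174440987021, 'cy': 239.485949271981, 'position': array([-0.63487554, -0.80710491,  1.1693889 ]), 'rotation': array([ 0.81637745, -0.44079877, -0.87940206])}
top {'fx': 608.7903782760336, 'fy': 608.7903782760336, 'cx': 319.12544494194515, 'cy': 242.10172949223255, 'position': array([-0.1539668 ,  0.26064295,  1.96875769]), 'rotation': array([ 0.20621311, -0.35118723, -2.00299473])}
```

View pics/top0.png

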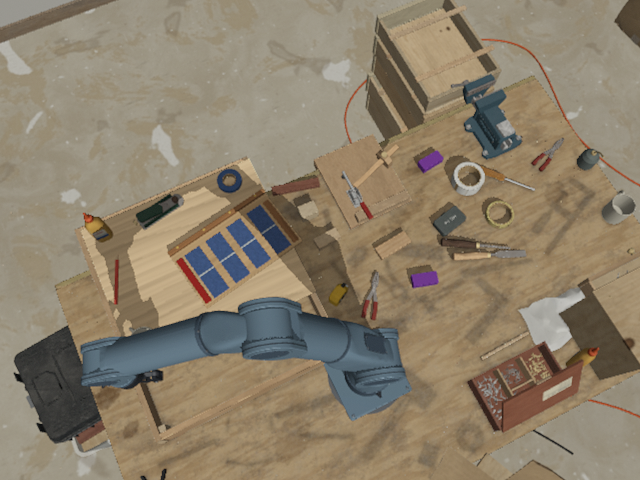

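View pics/scene0.png

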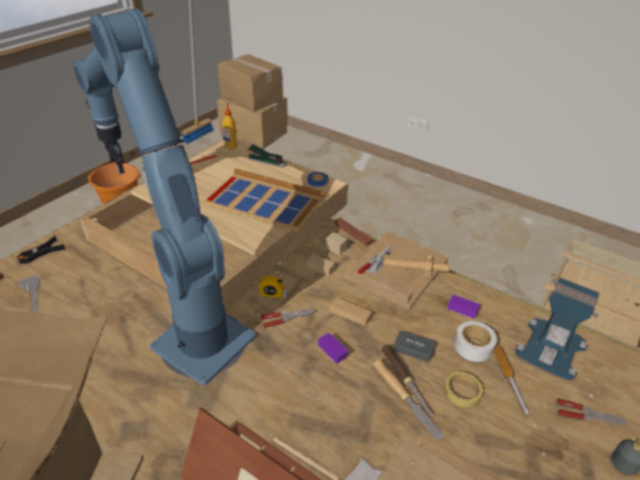

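The top view shows the red strip at (195,277), left of pad_4. The offcut candidates are red-brown at (297,185), pale at (308,206), brown at (325,240) and wide at (393,243). The purple blocks at (430,160) and (424,279) are look-alikes. I'll enlarge to confirm.

```bash
cat > h.py <<'E'
import numpy as np,cv2
from scipy.spatial.transform import Rotation as R
def crop(img,x,y,w,h,k,name): cv2.imwrite(name,cv2.resize(img[y:y+h,x:x+w],None,fx=k,fy=k,interpolation=cv2.INTER_CUBIC))
def ray(c,p,z):
    d=np.array([(p[0]-c['cx'])/c['fx'],-(p[1]-c['cy'])/c['fy'],-1])
    M=c['R']; d=M@d; o=c['o']
    return o+d*(z-o[2])/d[2]
top=dict(fx=608.79038,fy=608.79038,cx=319.12544,cy=242.10173,o=np.array([-0.1539668,0.26064295,1.96875769]),R=R.from_rotvec([0.20621311,-0.35118723,-2.00299473]).as_matrix())
scene=dict(fx=521.75252,fy=521.75252,cx=312.11744,cy=239.48595,o=np.array([-0.63487554,-0.80710491,1.1693889]),R=R.from_rotvec([0.81637745,-0.44079877,-0.87940206]).as_matrix())
E
python3 - <<'E'
from h import *
t=cv2.imread('pics/top0.png');s=cv2.imread('pics/scene0.png')
crop(t,262,165,160,120,5,'pics/tA.png');crop(t,165,190,145,115,5,'pics/tB.png')
crop(s,300,210,160,120,5,'pics/sA.png')
E
```

```text
(no output)
```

View pics/tA.png

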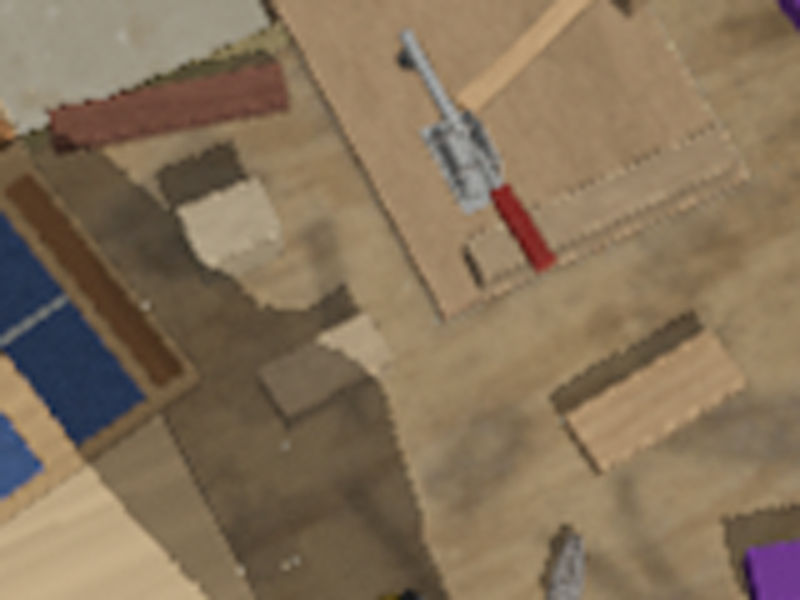

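View pics/tB.png

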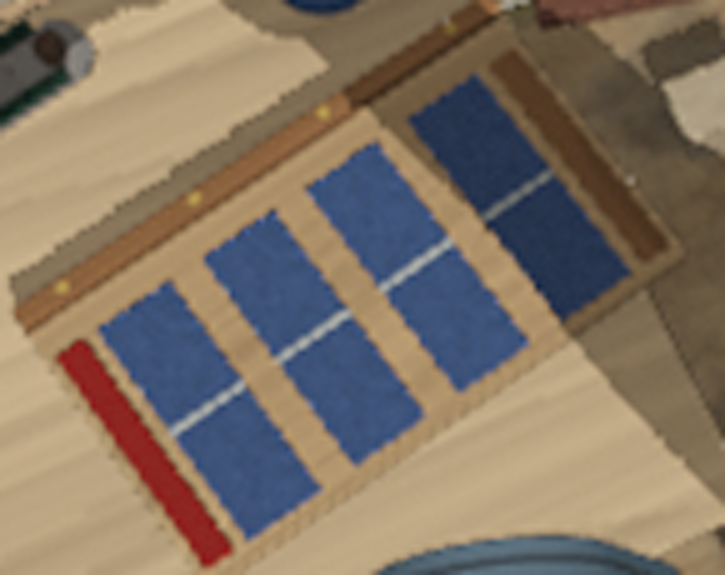

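View pics/sA.png

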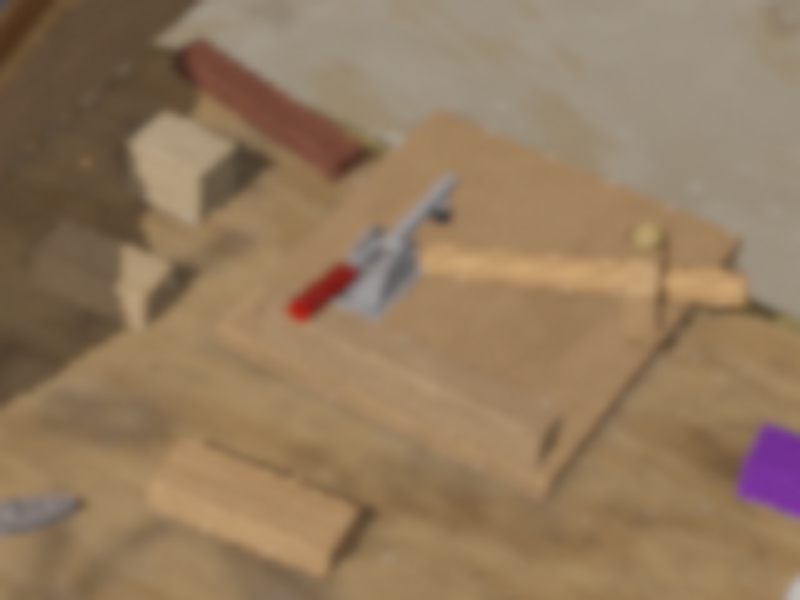

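tA confirms the four plain wooden blocks. offcut_3 is pale, at tA (230,222). offcut_1 is half shaded, at (325,368). offcut_0 is at (655,395). offcut_2 is red-brown, at (170,105). The strip at tA (610,200) lies on the jig board, so it isn't one of them. The red strip is left of pad_4, so the order is offcut_3→pad_4, offcut_1→pad_3, offcut_0→pad_2 and offcut_2→pad_1.

```bash
python3 - <<'E'
from h import *
from scipy.optimize import least_squares
def proj(c,P):
    q=(np.asarray(P)-c['o'])@c['R']; return np.c_[c['cx']+c['fx']*q[:,0]/-q[:,2],c['cy']+c['fy']*q[:,1]/q[:,2]]
def un(ps,x,y): return (np.array(ps,float)+.5)/5-.5+[x,y]
def fit(local,z,obs,x0):
    def w(p): c,s=np.cos(p[2]),np.sin(p[2]); l=np.array(local); return np.c_[p[0]+c*l[:,0]-s*l[:,1],p[1]+s*l[:,0]+c*l[:,1],z*np.ones(len(l))]
    f=lambda p:np.concatenate([(proj(c,w(p)[idx])-o).ravel() for c,o,idx in obs])
    r=least_squares(f,x0,loss='soft_l1'); print(r.x,np.degrees(r.x[2]),'\n',np.round(r.fun,1))
# rack
L=[];
for yc in(.12,.04,-.04,-.12): L+=[(.087,yc+.028),(.087,yc-.028),(-.087,yc-.028),(-.087,yc+.028)]
o=un([(100,328),(172,283),(320,488),(248,538),(205,257),(275,211),(424,412),(357,464),(307,187),(378,143),(527,341),(461,391),(411,120),(478,76),(630,272),(567,319)],165,190)
fit(L,.126,[(top,o,list(range(16)))],[.6,.2,0])
def blk(n,l,w,h,tp,sp):
    lo=[(w/2,l/2),(w/2,-l/2),(-w/2,-l/2),(-w/2,l/2)]
    a=un(tp,262,165); obs=[(top,a,[0,1,2,3])]
    P=np.array([ray(top,q,h) for q in a]);m=P.mean(0);d=P[0]-P[1]+P[3]-P[2]
    print(n,'ray',m, np.linalg.norm(d)/2)
    x0=[m[0],m[1],np.arctan2(-d[0],d[1])]
    fit(lo,h,obs,x0)
    if sp: fit(lo,h,[(scene,un(sp,300,210),[0,1,2,3])],x0)
# order: left-top.. going clockwise in image
blk('o2',.17,.03,.02,[(50,112),(278,63),(287,104),(62,145)],[(205,40),(362,150),(335,168),(182,60)])
blk('o3',.06,.045,.045,[(178,207),(262,178),(282,233),(200,262)],[(165,112),(240,152),(202,182),(130,148)])
blk('o1',.085,.04,.03,[(262,378),(365,315),(390,362),(288,415)],None)
blk('o0',.12,.045,.022,[(568,412),(705,325),(747,380),(603,468)],None)
E
```

```text
[0.51764618 0.20114797 0.18709833] 10.719944440091389 
 [-0.6 -0.1 -0.2 -1.   0.7  0.1  0.1  0.5 -0.5 -0.1  0.  -0.6  1.   0.6
 -0.3  0.5 -0.2  0.  -0.1 -0.8  1.1  0.4 -0.2  0.5 -0.6 -0.2  0.1 -0.9
  0.9  0.  -0.8  0.5]
o2 ray [ 0.68473463 -0.07858234  0.02      ] 0.16246102590481185
[ 0.68476337 -0.0784641  -0.23644213] -13.547136096623936 
 [-0.7 -0.3  1.   0.1  1.  -0.5 -1.5  0.8]
[ 0.68022217 -0.08115329 -0.27267496] -15.623124415547686 
 [ 0.2 -0.1  0.7  0.5 -0.   0.2 -1.3 -1.1]
o3 ray [ 0.57846651 -0.07498774  0.045     ] 0.060643251191502205
[ 0.57848501 -0.074976   -0.09983469] -5.720106392272092 
 [ 0.  -0.3 -0.3 -0.1  0.2  0.3  0.1  0.1]
[ 0.57239674 -0.07764223 -0.02266607] -1.2986702265043713 
 [ 0.4  0.8 -0.3 -0.6 -0.1 -0.1 -0.  -0. ]
o1 ray [ 0.45837325 -0.08892471  0.03      ] 0.08135891146386716
[ 0.45795358 -0.08884137  0.08546033] 4.8965164819274065 
 [-0.9 -0.7 -0.1 -0.2  1.1 -0.1  0.   1.5]
o0 ray [ 0.34437113 -0.2824176   0.022     ] 0.11669858493524746
[ 0.34435706 -0.28249197  0.11473588] 6.5738819229353895 
 [-0.7  0.5  0.8  0.1  0.1 -0.5 -0.1 -0.1]
```

Request:
play_rows(
  moves=[
    [[0, 0, 0, 0, 0, 10.4, -1], [0, 0, 0, 0, 0, 10.4, -1], [0, 0, 0, 0, 0, 10.4, -1], [0, 0, 0, 0, 0, 10.4, -1], [0, 0, 0, 0, 0, 10.4, -1], [0, 0, 0, 0, 0, 10.4, -1], [0, 0, 0, 0, 0, 10.4, -1], [-50, 30, 0, 0, 0, 0, -1], [-50, 30, 0, 0, 0, 0, -1], [-50, 30, 0, 0, 0, 0, -1], [-50, 30, 0, 0, 0, 0, -1], [-50, 30, 0, 0, 0, 0, -1]],
  ],
)

```text
t: 1.6
position: [0.3721, 0.3395, 0.2312]
ee_rot: [2.311, 2.128, -0.0]
contact_force: [2.3, 0.5, -0.3]
grip_width: 0.0854
grasp_force: 0.0
```

Request:
play_rows(
  moves=[
    [[-50, 30, 0, 0, 0, 0, -1], [-50, 30, 0, 0, 0, 0, -1], [-50, 30, 0, 0, 0, 0, -1], [-50, 30, 0, 0, 0, 0, -1], [-50, 30, 0, 0, 0, 0, -1], [-50, 30, 0, 0, 0, 0, -1], [-40, 20, 0, 0, 0, 0, -1], [0, 0, 0, 0, 0, 0, -1], [0, 0, 0, 0, 0, 0, -1]],
  ],
)

```text
t: 2.72
position: [0.5425, -0.0132, 0.2309]
ee_rot: [-2.31, -2.127, 0.001]
contact_force: [1.2, -0.1, -0.9]
grip_width: 0.0855
grasp_force: 0.0
```

```bash
cat >> h.py <<'E'
def grab(name):
    from bench import read_state,capture
    import pickle
    s=read_state();c=capture('wrist');T=np.eye(4);T[:3,:3]=R.from_rotvec(s['ee_rot']).as_matrix();T[:3,3]=s['position']
    M=T@c['tool_from_camera']; d={k:c[k] for k in('fx','fy','cx','cy')};d['o']=M[:3,3];d['R']=M[:3,:3]
    pickle.dump(d,open(f'pics/{name}.pkl','wb'));cv2.imwrite(f'pics/{name}.png',c['img'][...,::-1])
    print([k for k in c],s['t'],s['position'],'tooly',np.degrees(np.arctan2(T[1,1],T[0,1])),'z',T[:3,2]);return d
E
python3 -c "
from h import *
d=grab('w1');print(d)"
```

```text
['img', 'fx', 'fy', 'cx', 'cy', 'tool_from_camera'] 2.725 [ 0.54248543 -0.01322775  0.23089645] tooly -4.7170530801740975 z [-9.92279414e-04  4.79908036e-04 -9.99999393e-01]
{'fx': 350.38969368360654, 'fy': 350.38969368360654, 'cx': 315.4673564489477, 'cy': 237.57123874036338, 'o': array([0.548114  , 0.05186594, 0.37517258]), 'R': array([[ 0.99658467,  0.07928821,  0.02307337],
       [-0.08256053,  0.96231757,  0.25909199],
       [-0.00166097, -0.26011206,  0.96557701]])}
```

View pics/w1.png

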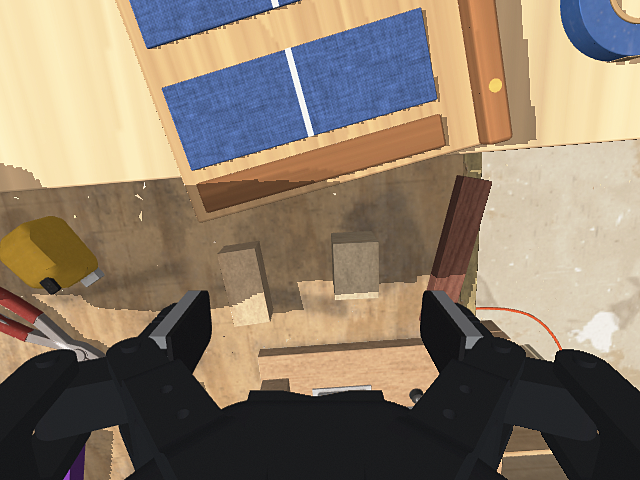

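The wrist view shows offcut_1 at (245,283), offcut_3 at (356,262), offcut_2 at (462,235) and pad_1 at (300,90). I'll enlarge the blocks.

```bash
python3 -c "
from h import *
crop(cv2.imread('pics/w1.png'),205,170,160*2,160,2.5,'pics/w1c.png')"
```

```text
(no output)
```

View pics/w1c.png

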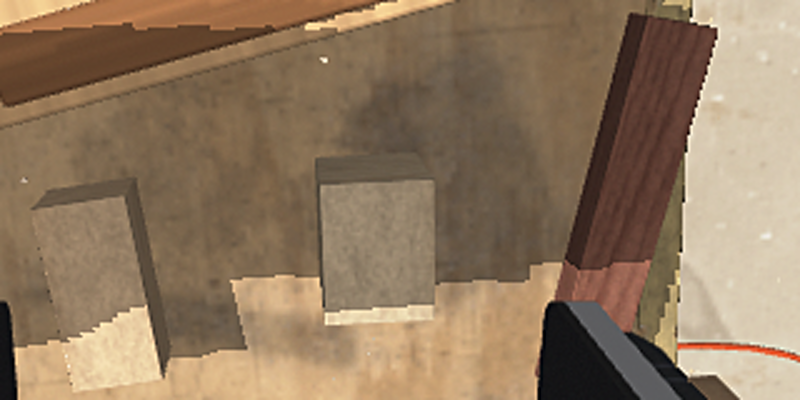

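```bash
cat >> h.py <<'E'
from scipy.optimize import least_squares
def proj(c,P):
    q=(np.asarray(P)-c['o'])@c['R']; return np.c_[c['cx']+c['fx']*q[:,0]/-q[:,2],c['cy']+c['fy']*q[:,1]/q[:,2]]
def un(ps,x,y,k): return (np.array(ps,float)+.5)/k-.5+[x,y]
def fit(c,local,z,o,x0):
    l=np.array(local)
    def w(p): C,s=np.cos(p[2]),np.sin(p[2]); return np.c_[p[0]+C*l[:,0]-s*l[:,1],p[1]+s*l[:,0]+C*l[:,1],z*np.ones(len(l))]
    r=least_squares(lambda p:(proj(c,w(p))-o).ravel(),x0); print(np.round(r.x[:2]*1e3,1),'yaw',round(np.degrees(r.x[2]),2),'res',np.round(r.fun,1));return r.x
def box(l,w): return [(-w/2,l/2),(w/2,l/2),(w/2,-l/2),(-w/2,-l/2)]
E
python3 - <<'E'
from h import *
import pickle
c=pickle.load(open('pics/w1.pkl','rb'));u=lambda p:un(p,205,170,2.5)
fit(c,box(.06,.045),.045,u([(318,183),(435,180),(433,320),(325,325)]),[.57,-.07,0])
fit(c,box(.085,.04),.03,u([(32,209),(124,193),(164,378),(73,391)]),[.46,-.08,0])
l=box(.17,.03)[:2];print('o2 corners',[ray(c,p,.02) for p in u([(641,14),(717,29),(579,262),(633,328)])])
p=fit(c,[(-.087,.028),(.087,.028),(.087,-.028),(-.087,-.028),(0,.028),(0,-.028)],.126,np.array([(162,88),(423,9),(438,101),(191,171),(288,48),(311,136)]),[.54,.08,.18])
print('pad1 from rack fit',.51765+.12*np.sin(.1871),.20115-.12*np.cos(.1871))
E
```

```text
[577.6 -74.7] yaw -2.23 res [ 0.5  0.4 -0.3 -0.3  0.3  0.1 -0.5 -0.2]
[459.9 -89.7] yaw 4.08 res [-0.7 -0.4  0.5  0.3 -0.1  0.1  0.4 -0. ]
o2 corners [array([0.69026404, 0.00893502, 0.02      ]), array([7.20853847e-01, 4.22839114e-04, 2.00000000e-02]), array([ 0.66625237, -0.09530737,  0.02      ]), array([ 0.69018678, -0.12840956,  0.02      ])]
[540.3  84.1] yaw 10.44 res [ 0.1 -0.8 -1.2 -0.2 -0.5 -0.1  0.8 -0.7  0.5  1.1  0.5  0.5]
pad1 from rack fit 0.5399712351042295 0.08324426450158706
```

Request:
play_rows(
  moves=[
    [[0, 0, 0, 0, 0, -2.2, -1], [-30, 19, 0, 0, 0, 0, -1], [-30, 19, 0, 0, 0, 0, -1], [0, 0, 50, 0, 0, 0, -1], [0, 0, 50, 0, 0, 0, -1], [0, 0, 50, 0, 0, 0, -1], [0, 0, 40, 0, 0, 0, -1], [0, 0, 20, 0, 0, 0, -1], [0, 0, 13, 0, 0, 0, -1], [0, 0, 0, 0, 0, 0, -1]],
  ],
)

```text
t: 4.03
position: [0.5785, -0.0753, 0.0085]
ee_rot: [2.269, 2.172, 0.0]
contact_force: [-0.1, 0.8, -0.1]
grip_width: 0.0853
grasp_force: 0.0
```

Request:
play_rows(
  moves=[
    [[0, 0, 0, 0, 0, 0, 1], [0, 0, 0, 0, 0, 0, 1], [0, 0, 0, 0, 0, 0, 1], [0, 0, 0, 0, 0, 0, 1], [0, 0, 0, 0, 0, 0, 1], [0, 0, 0, 0, 0, 0, 1]],
  ],
  newtons=50,
)

```text
t: 4.78
position: [0.5791, -0.0756, 0.0094]
ee_rot: [2.269, 2.171, 0.002]
contact_force: [-1.0, 0.3, 6.4]
grip_width: 0.0446
grasp_force: 51.9
```

Request:
play_rows(
  moves=[
    [[0, 0, -30, 0, 0, 0, 1], [0, 0, -50, 0, 0, 0, 1], [0, 0, -50, 0, 0, 0, 1], [0, 0, -50, 0, 0, 9.6, 1], [0, 0, -50, 0, 0, 9.6, 1], [0, 0, 0, 0, 0, 9.6, 1], [0, 0, 0, 0, 0, 9.6, 1], [0, 0, 0, 0, 0, 9.6, 1], [0, 0, 0, 0, 0, 9.6, 1], [0, 0, 0, 0, 0, 9.6, 1], [0, 0, 0, 0, 0, 9.6, 1]],
  ],
)

```text
t: 6.15
position: [0.578, -0.0754, 0.2384]
ee_rot: [-3.128, -0.283, -0.0]
contact_force: [-0.5, -0.4, -1.4]
grip_width: 0.0445
grasp_force: 51.2
```

Request:
play_rows(
  moves=[
    [[0, -25, 0, 0, 0, 0, 1], [-1, -50, 0, 0, 0, 0, 1], [-1, -50, 0, 0, 0, 0, 1], [-1, -50, 0, 0, 0, 0, 1], [-1, -50, 0, 0, 0, 0, 1], [-1, -50, 0, 0, 0, 0, 1], [-1, -50, 0, 0, 0, 0, 1], [-2, -40, 0, 0, 0, 0, 1], [-2, -25, 0, 0, 0, 0, 1], [0, -13, 0, 0, 0, 0, 1], [0, 0, 0, 0, 0, 0, 1], [0, 0, 0, 0, 0, 0, 1]],
  ],
)

```text
t: 7.65
position: [0.4944, 0.317, 0.2385]
ee_rot: [3.128, 0.289, 0.0]
contact_force: [0.2, -0.5, -1.1]
grip_width: 0.0443
grasp_force: 51.2
```

```bash
python3 -c "
from h import *
grab('w2')"
```

```text
['img', 'fx', 'fy', 'cx', 'cy', 'tool_from_camera'] 7.65 [0.49441202 0.31697943 0.2384914 ] tooly -79.45478433401662 z [ 3.58130844e-04 -4.96434690e-04 -9.99999813e-01]
```

View pics/w2.png

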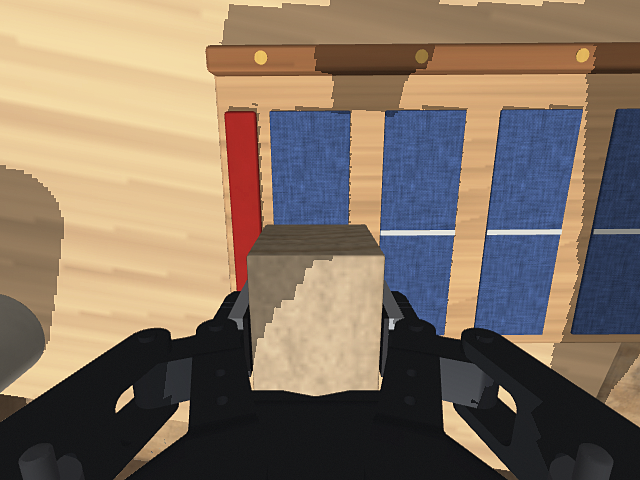

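The view shows offcut_3 held, with its top-face far edge at (247,255)-(384,255). The pad corners and white lines (row 232) are clear, so I'll refine the rack pose and the block's offset in the tool.

```bash
python3 - <<'E'
from h import *
import pickle
c=pickle.load(open('pics/w2.pkl','rb'))
l=[(.087,.148),(.087,.092),(.087,.068),(.087,.012),(-.087,.012),(0,.068),(0,.012),(.087,-.012),(.087,-.068),(-.087,-.068),(-.087,-.012),(0,-.012),(0,-.068)]
o=[(270,111),(351,112),(388,110),(466,110),(444,334),(381,233),(455,233),(502,110),(582,110),(543,333),(476,331),(487,232),(561,232)]
p=fit(c,l,.126,np.array(o,float),[.517,.2,.18])
for y in(.12,.04,-.04,-.12): print('pad',(p[0]-y*np.sin(p[2]),p[1]+y*np.cos(p[2])))
z=.2385-.0094+.045
a,b=[ray(c,q,z) for q in((247,255),(384,255))]
print(a,b,np.linalg.norm(a-b)); m=(a+b)/2; e=np.array([np.cos(p[2]),np.sin(p[2])]); print('block centre',m[:2]-.03*e, 'edge yaw',np.degrees(np.arctan2(*(a-b)[1::-1]))-90)
E
```

```text
[516.8 201.1] yaw 11.04 res [ 0.4  0.8  0.3 -1.  -2.   0.7  1.1 -0.1  1.1  0.7  0.  -0.4  0.1 -1.
 -0.1 -0.4  1.  -1.2 -0.3  0.9 -1.7  3.5 -0.1 -0.3  0.1 -1. ]
pad (np.float64(0.4938637557558391), np.float64(0.3189160209494642))
pad (np.float64(0.509185558977056), np.float64(0.24039696373371366))
pad (np.float64(0.5245073621982728), np.float64(0.16187790651796308))
pad (np.float64(0.5398291654194897), np.float64(0.08335884930221255))
[0.52045165 0.34408511 0.2741    ] [0.52859878 0.30022547 0.2741    ] 0.04460990309873254
block centre [0.49508057 0.31640961] edge yaw 10.523017556169918
```

Request:
play_rows(
  moves=[
    [[0, -2.5, 0, 0, 0, 0, 1], [0, 0, 40, 0, 0, 0, 1], [0, 0, 35, 0, 0, 0, 1], [0, 0, 15, 0, 0, 0, 1], [0, 0, 7, 0, 0, 0, 1], [0, 0, 4, 0, 0, 0, 1], [0, 0, 0.5, 0, 0, 0, 1], [0, 0, 0, 0, 0, 0, 1]],
  ],
)

```text
t: 8.7
position: [0.4938, 0.3214, 0.1375]
ee_rot: [-3.127, -0.292, -0.002]
contact_force: [0.6, 0.6, -0.5]
grip_width: 0.0447
grasp_force: 51.2
```

Request:
play_rows(
  moves=[
    [[0, 0, 0, 0, 0, 0, 0.1], [0, 0, 0, 0, 0, 0, -0.1], [0, 0, 0, 0, 0, 0, -0.4], [0, 0, 0, 0, 0, 0, -0.4], [0, 0, 0, 0, 0, 0, -0.4], [0, 0, 0, 0, 0, 0, -0.4]],
  ],
)

```text
t: 9.45
position: [0.4934, 0.3211, 0.1368]
ee_rot: [3.128, 0.292, 0.0]
contact_force: [-0.1, -0.1, -0.4]
grip_width: 0.0602
grasp_force: 0.0
```

Request:
play_rows(
  moves=[
    [[0, 0, -20, 0, 0, 0, -0.4], [0, 0, -40, 0, 0, 0, -0.4], [0, 0, -50, 0, 0, 0, -0.4], [0, 40, -30, 0, 0, 0, -1], [0, 40, 0, 0, 0, 0, -1], [0, 0, 0, 0, 0, 0, -1], [0, 0, 0, 0, 0, 0, -1]],
  ],
)

```text
t: 10.32
position: [0.5081, 0.2431, 0.2775]
ee_rot: [-3.127, -0.292, -0.001]
contact_force: [0.1, -0.5, -0.6]
grip_width: 0.0853
grasp_force: 0.0
```

```bash
python3 -c "
from h import *
grab('w3')
crop(cv2.imread('pics/w3.png'),0,60,400,300,2,'pics/w3c.png')"
```

```text
['img', 'fx', 'fy', 'cx', 'cy', 'tool_from_camera'] 10.325 [0.50813938 0.24307661 0.27754901] tooly -79.32723191125127 z [ 3.24992231e-04  1.16530075e-03 -9.99999268e-01]
```

View pics/w3c.png

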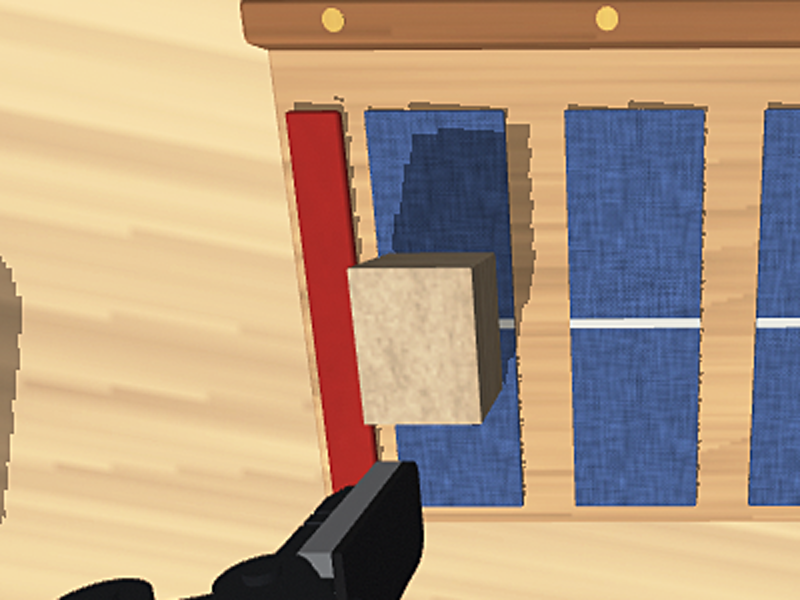

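```bash
cat > rel.py <<'E'
from h import *
import pickle
def rel(name,u,lrack,orack,dims,z,oblk,pady):
    c=pickle.load(open(f'pics/{name}.pkl','rb'))
    p=fit(c,lrack,.126,u(orack),[.517,.2,.18])
    l,w=dims; b=fit(c,[(l/2,w/2),(l/2,-w/2),(-l/2,-w/2),(-l/2,w/2)],z,u(oblk),[p[0],p[1],p[2]])
    d=b[:2]-p[:2];C,s=np.cos(p[2]),np.sin(p[2]);print('off pad x,y mm',1e3*(C*d[0]+s*d[1]),1e3*(-s*d[0]+C*d[1]-pady),'yaw',np.degrees(b[2]-p[2]))
E
python3 - <<'E'
from rel import *
rel('w3',lambda p:un(p,0,60,2),[(.087,.148),(.087,.092),(-.087,.092),(.087,.068),(.087,.012),(-.087,.012),(-.087,.068),(0,.068),(0,.012),(0,.092)],
[(365,111),(503,110),(523,506),(566,108),(705,108),(696,506),(576,506),(570,323),(700,323),(514,323)],(.06,.045),.171,[(347,268),(471,267),(482,424),(363,424)],.12)
E
```

```text
[516.8 202.2] yaw 10.87 res [-0.3 -0.3  0.7 -0.1  0.3 -0.  -0.7  0.8 -0.1  0.5 -0.  -0.3 -0.4 -0.1
  0.2 -0.2  0.  -0.4  0.4 -0.1]
[494.3 321.3] yaw 10.87 res [-0.4 -0.3  0.3 -0.  -0.2  0.1  0.3  0.3]
off pad x,y mm 0.40189125940750736 1.2364353887680117 yaw -0.0030743579770400138
```

Request:
play_rows(
  moves=[
    [[0, 0, 0, 0, 0, -10.4, -1], [0, 0, 0, 0, 0, -10.4, -1], [0, 0, 0, 0, 0, -10.4, -1], [0, 0, 0, 0, 0, -10.4, -1], [0, 0, 0, 0, 0, -10.4, -1], [0, 0, 0, 0, 0, -10.4, -1], [0, 0, 0, 0, 0, -10.4, -1], [0, 0, 0, 0, 0, -10.4, -1], [-40, -10, 0, 0, 0, 0, -1], [-50, -10, 0, 0, 0, 0, -1], [-50, -10, 0, 0, 0, 0, -1], [-50, -10, 0, 0, 0, 0, -1]],
  ],
)

```text
t: 11.88
position: [0.4809, 0.0497, 0.2769]
ee_rot: [2.143, 2.297, 0.0]
contact_force: [1.1, -0.3, -0.1]
grip_width: 0.0854
grasp_force: 0.0
```

Request:
play_rows(
  moves=[
    [[-50, -10, 0, 0, 0, 0, -1], [-50, -10, 0, 0, 0, 0, -1], [-28, -8, 0, 0, 0, 0, -1], [-10, -3, 0, 0, 0, 0, -1], [0, 0, 50, 0, 0, 0, -1], [0, 0, 50, 0, 0, 0, -1], [0, 0, 50, 0, 0, 0, -1], [0, 0, 0, 0, 0, 0, -1], [0, 0, 0, 0, 0, 0, -1]],
  ],
)

```text
t: 13.0
position: [0.4607, -0.0891, 0.1281]
ee_rot: [2.143, 2.295, 0.002]
contact_force: [0.1, -0.9, 0.5]
grip_width: 0.0854
grasp_force: 0.0
```

```bash
python3 -c "
from h import *
grab('w4')"
```

```text
['img', 'fx', 'fy', 'cx', 'cy', 'tool_from_camera'] 13.0 [ 0.46074905 -0.08907723  0.12813645] tooly 3.931883521615112 z [ 1.61188786e-03 -1.66240041e-05 -9.99998701e-01]
```

View pics/w4.png

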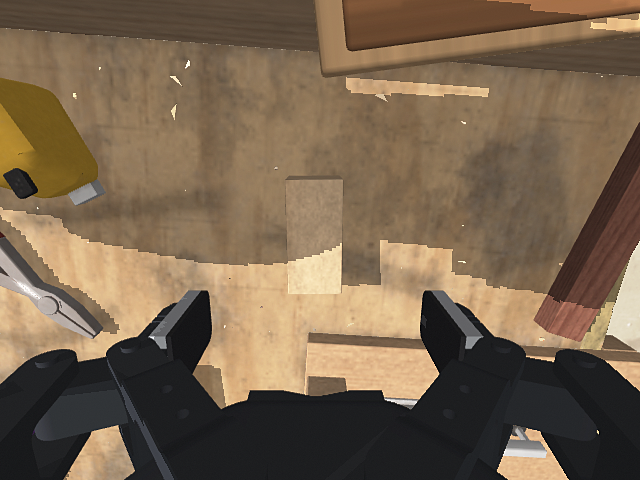

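```bash
python3 - <<'E'
from h import *
import pickle
c=pickle.load(open('pics/w4.pkl','rb'))
fit(c,box(.085,.04),.03,np.array([(287,180.5),(343,180.5),(341,293),(289,294)],float),[.46,-.08,0])
print([ray(c,p,z)[:2].round(3) for p,z in(((308,335),.018),((308,335),0),((420,345),.018),((535,328),.02),((584,345),.02))])
E
```

```text
[460.6 -90.6] yaw 3.98 res [-1.2 -0.6  1.1 -0.7  0.8  1.2 -0.6  0.3]
[array([ 0.461, -0.175]), array([ 0.461, -0.185]), array([ 0.553, -0.178]), array([ 0.642, -0.155]), array([ 0.685, -0.167])]
```

Request:
play_rows(
  moves=[
    [[-1, 0, 40, 0, 0, 0, -1], [0, 0, 40, 0, 0, 0, -1], [0, 0, 25, 0, 0, 0, -1], [0, 0, 12, 0, 0, 0, -1], [0, 0, 6, 0, 0, 0, -1], [0, 0, 0, 0, 0, 0, -1], [0, 0, 0, 0, 0, 0, 1], [0, 0, 0, 0, 0, 0, 1], [0, 0, 0, 0, 0, 0, 1], [0, 0, 0, 0, 0, 0, 1], [0, 0, 0, 0, 0, 0, 1], [0, 0, 0, 0, 0, 0, 1]],
  ],
)

```text
t: 14.55
position: [0.4598, -0.0906, 0.0043]
ee_rot: [2.145, 2.295, 0.001]
contact_force: [-0.5, 0.6, 7.2]
grip_width: 0.0393
grasp_force: 50.5
```

Request:
play_rows(
  moves=[
    [[0, 0, -30, 0, 0, 0, 1], [0, 0, -50, 0, 0, 0, 1], [0, 0, -50, 0, 0, 0, 1], [0, 0, -50, 0, 0, 10.4, 1], [0, 0, -50, 0, 0, 10.4, 1], [0, 0, 0, 0, 0, 10.4, 1], [0, 0, 0, 0, 0, 10.4, 1], [0, 0, 0, 0, 0, 10.4, 1], [0, 0, 0, 0, 0, 10.4, 1], [0, 0, 0, 0, 0, 10.4, 1], [0, 0, 0, 0, 0, 10.4, 1]],
  ],
)

```text
t: 15.92
position: [0.4591, -0.0904, 0.2337]
ee_rot: [-3.128, -0.283, 0.0]
contact_force: [-0.8, -1.0, -1.0]
grip_width: 0.0393
grasp_force: 50.9
```

Request:
play_rows(
  moves=[
    [[10, -30, 0, 0, 0, 0, 1], [15, -45, 0, 0, 0, 0, 1], [15, -45, 0, 0, 0, 0, 1], [15, -45, 0, 0, 0, 0, 1], [15, -45, 0, 0, 0, 0, 1], [15, -45, 0, 0, 0, 0, 1], [15, -35, 0, 0, 0, 0, 1], [8, -20, 0, 0, 0, 0, 1], [2.6, -6, 0, 0, 0, 0, 1], [0, 0, 0, 0, 0, 0, 1], [0, 0, 0, 0, 0, 0, 1], [0, 0, 0, 0, 0, 0, 1]],
  ],
)

```text
t: 17.42
position: [0.5097, 0.2394, 0.234]
ee_rot: [-3.128, -0.289, -0.0]
contact_force: [0.5, 0.4, -1.5]
grip_width: 0.0392
grasp_force: 50.8
```

```bash
python3 -c "
from h import *
grab('w5')"
```

```text
['img', 'fx', 'fy', 'cx', 'cy', 'tool_from_camera'] 17.425 [0.50972677 0.23939025 0.23397991] tooly -79.43082225327649 z [-1.68959345e-05  2.05349592e-04 -9.99999979e-01]
```

View pics/w5.png

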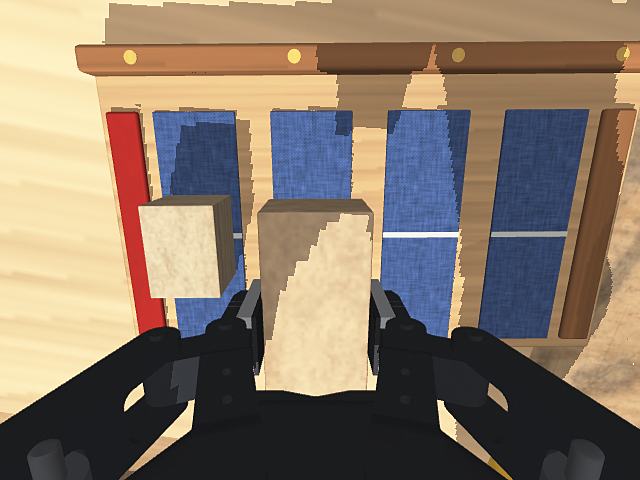

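Offcut_1 is held (top far edge (258,214)-(372,213)). All four pads are visible, with the lines at row 235, so I'll refine once more.

```bash
python3 - <<'E'
from h import *
import pickle
c=pickle.load(open('pics/w5.pkl','rb'))
l=[(.087,.148),(.087,.092),(.087,.068),(.087,.012),(.087,-.012),(.087,-.068),(.087,-.092),(.087,-.148),(-.087,-.148),(-.087,-.092),(0,-.012),(0,-.068),(0,-.092),(0,-.148)]
o=[(153,112),(234,111),(271,111),(352,110),(388,110),(470,110),(507,110),(588,110),(547,338),(479,338),(383,235),(459,235),(491,234),(567,234)]
p=fit(c,l,.126,np.array(o,float),[.517,.2,.18])
for y in(.12,.04,-.04,-.12): print('pad',(p[0]-y*np.sin(p[2]),p[1]+y*np.cos(p[2])))
z=.234-.0043+.03
a,b=[ray(c,q,z) for q in((258,214),(372.5,213))]
m=(a+b)/2; e=np.array([np.cos(p[2]),np.sin(p[2])]); print('block centre',m[:2]-.0425*e,np.linalg.norm(a-b))
E
```

```text
[516.6 201.5] yaw 10.95 res [ 0.1  0.3  1.4  0.7 -0.3  0.5  1.1  0.9  0.4  0.6  1.  -0.  -0.6 -0.3
  1.1 -0.9 -0.4 -0.4 -1.8  0.  -0.1 -0.5 -0.8 -0.9 -0.5 -0.2 -1.  -0.7]
pad (np.float64(0.4938322127158443), np.float64(0.31934026434699314))
pad (np.float64(0.5090232219277814), np.float64(0.24079579771106238))
pad (np.float64(0.5242142311397183), np.float64(0.1622513310751316))
pad (np.float64(0.5394052403516554), np.float64(0.08370686443920082))
block centre [0.50969081 0.23874212] 0.03939606556481722
```

Request:
play_rows(
  moves=[
    [[0, -0.8, 0, 0, 0, -0.3, 1], [0, 0, 40, 0, 0, 0, 1], [0, 0, 35, 0, 0, 0, 1], [0, 0, 15, 0, 0, 0, 1], [0, 0, 7, 0, 0, 0, 1], [0, 0, 4, 0, 0, 0, 1], [0, 0, 1, 0, 0, 0, 1], [0, 0, 0, 0, 0, 0, 1], [0, 0, 0, 0, 0, 0, 1]],
  ],
)

```text
t: 18.6
position: [0.5098, 0.2414, 0.1322]
ee_rot: [-3.127, -0.3, -0.001]
contact_force: [0.7, 0.1, -1.1]
grip_width: 0.0391
grasp_force: 50.8
```

Request:
play_rows(
  moves=[
    [[0, 0, 0, 0, 0, 0, 0.1], [0, 0, 0, 0, 0, 0, -0.1], [0, 0, 0, 0, 0, 0, -0.37], [0, 0, 0, 0, 0, 0, -0.37], [0, 0, 0, 0, 0, 0, -0.37], [0, 0, -20, 0, 0, 0, -0.37], [0, 0, -40, 0, 0, 0, -0.37], [0, 0, -50, 0, 0, 0, -0.37], [0, 0, -40, 0, 0, -10.7, -1], [0, 0, 0, 0, 0, -10.7, -1], [0, 0, 0, 0, 0, -10.7, -1], [0, 0, 0, 0, 0, -10.7, -1]],
  ],
)

```text
t: 20.1
position: [0.5099, 0.2408, 0.2833]
ee_rot: [2.798, 1.428, 0.002]
contact_force: [-0.9, -1.3, 0.1]
grip_width: 0.0853
grasp_force: 0.0
```

Request:
play_rows(
  moves=[
    [[0, 0, 0, 0, 0, -10.7, -1], [0, 0, 0, 0, 0, -10.7, -1], [0, 0, 0, 0, 0, -10.7, -1], [0, 0, 0, 0, 0, -10.7, -1], [-43, -10, 0, 0, 0, 0, -1], [-50, -11, 0, 0, 0, 0, -1], [-50, -11, 0, 0, 0, 0, -1], [-50, -11, 0, 0, 0, 0, -1], [-50, -11, 0, 0, 0, 0, -1], [-50, -11, 0, 0, 0, 0, -1], [-50, -11, 0, 0, 0, 0, -1], [-50, -12, 0, 0, 0, 0, -1]],
  ],
)

```text
t: 21.6
position: [0.4668, -0.1614, 0.2831]
ee_rot: [2.091, 2.343, 0.002]
contact_force: [0.3, 0.0, 0.5]
grip_width: 0.0852
grasp_force: 0.0
```

Request:
play_rows(
  moves=[
    [[-40, -11, 0, 0, 0, 0, -1], [-20, -36, 0, 0, 0, 0, -1], [-20, -36, 0, 0, 0, 0, -1], [-20, -36, 0, 0, 0, 0, -1], [-9, -16, 20, 0, 0, 0, -1], [0, 0, 50, 0, 0, 0, -1], [0, 0, 50, 0, 0, 0, -1], [0, 0, 0, 0, 0, 0, -1], [0, 0, 0, 0, 0, 0, -1]],
  ],
)

```text
t: 22.72
position: [0.3462, -0.2841, 0.1638]
ee_rot: [2.09, 2.342, 0.001]
contact_force: [-0.4, -0.2, 0.6]
grip_width: 0.0856
grasp_force: 0.0
```

```bash
python3 -c "
from h import *
grab('w6')"
```

```text
['img', 'fx', 'fy', 'cx', 'cy', 'tool_from_camera'] 22.725 [ 0.34618334 -0.28408094  0.16376035] tooly 6.525552237697504 z [ 0.00205117 -0.0013385  -0.999997  ]
```

View pics/w6.png

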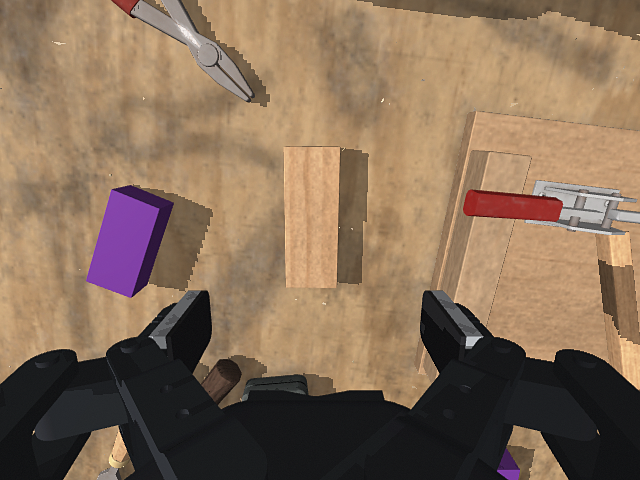

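```bash
python3 - <<'E'
from h import *
import pickle
c=pickle.load(open('pics/w6.pkl','rb'))
b=fit(c,box(.12,.045),.022,np.array([(284.5,146.5),(340,147),(337.5,288),(286,288)],float),[.344,-.28,.1])
T=np.array([.34618,-.28408])
a=np.radians(6.526);uy=np.array([np.cos(a),np.sin(a)]);ux=np.array([-uy[1],uy[0]])
f=lambda p:np.round(1e3*np.array([ux@(p-T),uy@(p-T)]),1)
print('shift',f(b[:2]),'yaw',np.degrees(b[2])-6.526)
print([f(ray(c,q,z)[:2]) for q,z in(((172,203),.03),((132,297),.03),((420,375),.0),((434,300),.018),((440,260),.018))])
E
```

```text
[ 343.1 -282.2] yaw 6.16 res [-0.7  0.2  0.7  0.1 -0.2 -0.1  0.2 -0.3]
shift [ 2.2 -2.8] yaw -0.3621420055475193
[array([  18.9, -114.7]), array([ -62.7, -157.9]), array([-163.2,  106.6]), array([-71.4, 106.9]), array([-33.4, 108.8])]
```

Request:
play_rows(
  moves=[
    [[1.5, -2, 40, 0, 0, 0, -1], [0, 0, 45, 0, 0, 0, -1], [0, 0, 40, 0, 0, 0, -1], [0, 0, 20, 0, 0, 0, -1], [0, 0, 10, 0, 0, 0, -1], [0, 0, 5, 0, 0, 0, -1], [0, 0, 0, 0, 0, 0, -1]],
  ],
)

```text
t: 23.65
position: [0.3441, -0.2821, 0.0026]
ee_rot: [2.089, 2.344, 0.001]
contact_force: [-0.5, 0.4, -0.0]
grip_width: 0.0854
grasp_force: 0.0
```

Request:
play_rows(
  moves=[
    [[0, 0, 0, 0, 0, 0, 1], [0, 0, 0, 0, 0, 0, 1], [0, 0, 0, 0, 0, 0, 1], [0, 0, 0, 0, 0, 0, 1], [0, 0, 0, 0, 0, 0, 1], [0, 0, 0, 0, 0, 0, 1]],
  ],
)

```text
t: 24.4
position: [0.3435, -0.2818, 0.0023]
ee_rot: [2.09, 2.344, 0.001]
contact_force: [-1.0, 0.3, 7.7]
grip_width: 0.0442
grasp_force: 50.7
```

Request:
play_rows(
  moves=[
    [[0, 0, -30, 0, 0, 0, 1], [0, 0, -50, 0, 0, 0, 1], [0, 0, -50, 0, 0, 0, 1], [0, 0, -55, 0, 0, 10.7, 1], [0, 0, -50, 0, 0, 10.7, 1], [0, 0, 0, 0, 0, 10.7, 1], [0, 0, 0, 0, 0, 10.7, 1], [0, 0, 0, 0, 0, 10.7, 1], [0, 0, 0, 0, 0, 10.7, 1], [0, 0, 0, 0, 0, 10.7, 1], [0, 0, 0, 0, 0, 10.7, 1]],
  ],
)

```text
t: 25.78
position: [0.3429, -0.2814, 0.2367]
ee_rot: [-3.128, -0.29, 0.0]
contact_force: [0.4, -0.1, -0.5]
grip_width: 0.0442
grasp_force: 52.0
```

Request:
play_rows(
  moves=[
    [[30, -13, 0, 0, 0, 0, 1], [50, -22, 0, 0, 0, 0, 1], [50, -23, 0, 0, 0, 0, 1], [17, -45, 0, 0, 0, 0, 1], [17, -45, 0, 0, 0, 0, 1], [17, -45, 0, 0, 0, 0, 1], [17, -45, 0, 0, 0, 0, 1], [17, -45, 0, 0, 0, 0, 1], [17, -45, 0, 0, 0, 0, 1], [17, -40, 0, 0, 0, 0, 1], [9, -23, 0, 0, 0, 0, 1], [3, -10, 0, 0, 0, 0, 1]],
  ],
)

```text
t: 27.28
position: [0.5231, 0.1622, 0.2366]
ee_rot: [3.126, 0.302, -0.001]
contact_force: [-0.4, -1.0, -1.4]
grip_width: 0.0438
grasp_force: 52.1
```

Request:
play_rows(
  moves=[
    [[0, 0, 0, 0, 0, 0, 1], [0, 0, 0, 0, 0, 0, 1], [0, 0, 0, 0, 0, 0, 1]],
  ],
)

```text
t: 27.65
position: [0.5232, 0.1603, 0.237]
ee_rot: [-3.127, -0.297, -0.0]
contact_force: [0.2, -0.2, 0.4]
grip_width: 0.0441
grasp_force: 52.1
```

```bash
python3 -c "
from h import *
grab('w7')"
```

```text
['img', 'fx', 'fy', 'cx', 'cy', 'tool_from_camera'] 27.65 [0.52317958 0.16031901 0.2369792 ] tooly -79.15402835592822 z [ 4.92538205e-05  1.34822749e-04 -9.99999990e-01]
```

Request:
play_rows(
  moves=[
    [[1, -0.8, 0, 0, 0, 0, 1], [0, 0, 40, 0, 0, 0, 1], [0, 0, 40, 0, 0, 0, 1], [0, 0, 15, 0, 0, 0, 1], [0, 0, 7, 0, 0, 0, 1], [0, 0, 4, 0, 0, 0, 1], [0, 0, 1, 0, 0, 0, 1], [0, 0, 0, 0, 0, 0, 1], [0, 0, 0, 0, 0, 0, 1]],
  ],
)

```text
t: 28.82
position: [0.5243, 0.1627, 0.1302]
ee_rot: [-3.127, -0.3, -0.001]
contact_force: [0.4, -1.0, -1.5]
grip_width: 0.0439
grasp_force: 52.1
```

Request:
play_rows(
  moves=[
    [[0, 0, 0, 0, 0, 0, 0.1], [0, 0, 0, 0, 0, 0, -0.1], [0, 0, 0, 0, 0, 0, -0.37], [0, 0, 0, 0, 0, 0, -0.37], [0, 0, 0, 0, 0, 0, -0.37], [0, 0, -20, 0, 0, 0, -0.37], [0, 0, -40, 0, 0, 0, -0.37], [0, 0, -50, 0, 0, 0, -0.37], [0, 0, -40, 0, 0, -9.4, -1], [0, 0, 0, 0, 0, -9.4, -1], [0, 0, 0, 0, 0, -9.4, -1], [0, 0, 0, 0, 0, -9.4, -1]],
  ],
)

```text
t: 30.32
position: [0.5242, 0.1621, 0.2812]
ee_rot: [2.861, 1.299, 0.002]
contact_force: [-0.1, 0.1, 0.5]
grip_width: 0.0853
grasp_force: 0.0
```

Request:
play_rows(
  moves=[
    [[0, 0, 0, 0, 0, -9.4, -1], [0, 0, 0, 0, 0, -9.4, -1], [0, 0, 0, 0, 0, -9.4, -1], [-33, 35, 0, 0, 0, 0, -1], [-33, 36, 0, 0, 0, 0, -1], [-33, 36, 0, 0, 0, 0, -1], [-33, 36, 0, 0, 0, 0, -1], [-33, 36, 0, 0, 0, 0, -1], [-22, 23, 20, 0, 0, 0, -1], [-10, 11, 50, 0, 0, 0, -1], [0, 0, 0, 0, 0, 0, -1], [0, 0, 0, 0, 0, 0, -1]],
  ],
)

```text
t: 31.82
position: [0.6869, -0.0776, 0.2121]
ee_rot: [2.461, 1.95, 0.002]
contact_force: [-0.3, 0.4, -0.5]
grip_width: 0.0857
grasp_force: 0.0
```

```bash
python3 -c "
from h import *
grab('w8')"
```

```text
['img', 'fx', 'fy', 'cx', 'cy', 'tool_from_camera'] 31.825 [ 0.68694588 -0.07757168  0.21208803] tooly -13.202765342077708 z [ 1.94690382e-03 -5.08644603e-04 -9.99997975e-01]
```

View pics/w8.png

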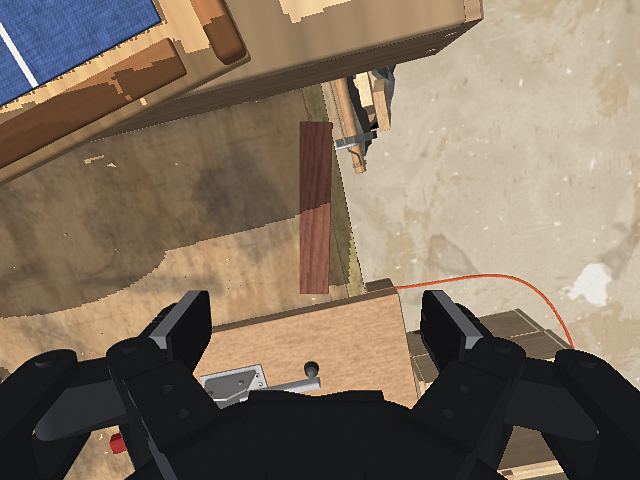

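```bash
python3 - <<'E'
from h import *
import pickle
c=pickle.load(open('pics/w8.pkl','rb'))
b=fit(c,box(.17,.03),.02,np.array([(301,122),(332,122),(327.5,294),(300,293.5)],float),[.685,-.08,-.23])
T=np.array([.68695,-.07757])
a=np.radians(-13.2);uy=np.array([np.cos(a),np.sin(a)]);ux=np.array([-uy[1],uy[0]])
f=lambda p:np.round(1e3*np.array([ux@(p-T),uy@(p-T)]),1)
print('shift',f(b[:2]),'yaw',np.degrees(b[2])+13.2)
print([f(ray(c,q,z)[:2]) for q,z in(((390,290),.018),((212,328),.018),((312,368),.05),((245,40),.141))])
E
```

```text
[686.6 -78.5] yaw -14.13 res [-0.9 -0.4  0.9  0.2  0.7  0.1 -0.7  0.2]
shift [-1.  -0.1] yaw -0.927995943861017
[array([-82.6,  78. ]), array([-126.5, -110.9]), array([-153.3,   -3.3]), array([120.3, -38.7])]
```

Request:
play_rows(
  moves=[
    [[-1, 0, 40, 0, 0, 0.7, -1], [0, 0, 50, 0, 0, 0, -1], [0, 0, 50, 0, 0, 0, -1], [0, 0, 40, 0, 0, 0, -1], [0, 0, 20, 0, 0, 0, -1], [0, 0, 10, 0, 0, 0, -1], [0, 0, 0, 0, 0, 0, -1], [0, 0, 0, 0, 0, 0, -1]],
  ],
)

```text
t: 32.88
position: [0.6873, -0.0791, 0.0015]
ee_rot: [2.473, 1.935, 0.003]
contact_force: [0.6, -0.2, 1.0]
grip_width: 0.0859
grasp_force: 0.0
```

Request:
play_rows(
  moves=[
    [[0, 0, 0, 0, 0, 0, 1], [0, 0, 0, 0, 0, 0, 1], [0, 0, 0, 0, 0, 0, 1], [0, 0, 0, 0, 0, 0, 1], [0, 0, 0, 0, 0, 0, 1], [0, 0, 0, 0, 0, 0, 1]],
  ],
)

```text
t: 33.62
position: [0.6865, -0.079, 0.0002]
ee_rot: [2.474, 1.935, 0.001]
contact_force: [-0.3, 0.8, 5.0]
grip_width: 0.0289
grasp_force: 51.6
```

Request:
play_rows(
  moves=[
    [[0, 0, -30, 0, 0, 0, 1], [0, 0, -50, 0, 0, 0, 1], [0, 0, -50, 0, 0, 0, 1], [0, 0, -55, 0, 0, 0, 1], [0, 0, -50, 0, 0, 9.3, 1], [0, 0, 0, 0, 0, 9.3, 1], [0, 0, 0, 0, 0, 9.3, 1], [0, 0, 0, 0, 0, 9.3, 1], [0, 0, 0, 0, 0, 9.3, 1], [0, 0, 0, 0, 0, 9.3, 1], [0, 0, 0, 0, 0, 9.3, 1]],
  ],
)

```text
t: 35.0
position: [0.6856, -0.0786, 0.2341]
ee_rot: [-3.128, -0.292, 0.002]
contact_force: [-0.6, -0.8, -0.6]
grip_width: 0.0285
grasp_force: 51.0
```

Request:
play_rows(
  moves=[
    [[-15, -25, 0, 0, 0, 0, 1], [-25, -40, 0, 0, 0, 0, 1], [-25, -40, 0, 0, 0, 0, 1], [-25, -40, 0, 0, 0, 0, 1], [-15, -26, 0, 0, 0, 0, 1], [-9, -17, 0, 0, 0, 0, 1], [0, 0, 0, 0, 0, 0, 1], [0, 0, 0, 0, 0, 0, 1], [0, 0, 0, 0, 0, 0, 1]],
  ],
)

```text
t: 36.12
position: [0.5388, 0.0829, 0.2348]
ee_rot: [3.127, 0.298, 0.0]
contact_force: [-0.1, -0.3, -0.9]
grip_width: 0.029
grasp_force: 51.0
```

```bash
python3 -c "
from h import *
grab('w9')"
```

```text
['img', 'fx', 'fy', 'cx', 'cy', 'tool_from_camera'] 36.125 [0.53881304 0.08288833 0.2348461 ] tooly -79.1170532312983 z [ 3.41614640e-04 -6.12311504e-04 -9.99999754e-01]
```

View pics/w9.png

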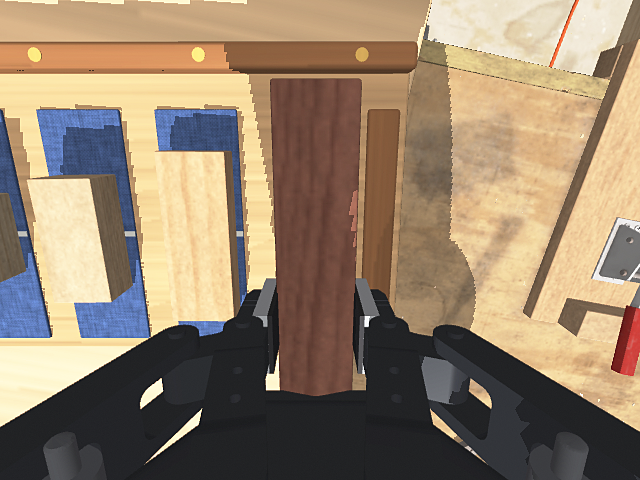

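Offcut_2 is held (top far edge (270,80)-(361,80)). Offcut_0 (155-240, 151-321) and offcut_1 (28-115, 178-302) sit on their pads. Next I'll measure offcut_2's offset and check the placed blocks.

```bash
python3 - <<'E'
from h import *
import pickle
c=pickle.load(open('pics/w9.pkl','rb'))
l=[(.087,.068),(.087,.012),(.087,-.012),(.087,-.068),(-.087,.012),(0,.012),(0,-.068)]
o=[(37,109),(120,109),(155,109),(237,109),(151,338),(135,234),(248,234)]
p=fit(c,l,.126,np.array(o,float),[.517,.2,.19])
C,s=np.cos(p[2]),np.sin(p[2])
def rk(w): d=w[:2]-p[:2];return np.round(1e3*np.array([C*d[0]+s*d[1],-s*d[0]+C*d[1]]),1)
print('pad1',p[0]+.12*s,p[1]-.12*C)
print('o2 far edge (want 85,-105/-135)',[rk(ray(c,q,.2546)) for q in((270,80),(361,80))],'at tcp',rk(np.array([.5388,.0829])))
print('o0 (60,-17.5/-62.5)(-60,-62.5)',[rk(ray(c,q,.148)) for q in((155,152),(231,151),(239,320))])
print('o1 (42.5,60/20)(-42.5,20)',[rk(ray(c,q,.156)) for q in((28,179),(115,178),(110,302))])
E
```

```text
[516.8 201.5] yaw 10.92 res [ 0.7  0.5 -0.1  0.4  0.2  0.4  0.4  0.3  0.4 -0.8  2.  -0.8 -3.7 -0.9]
pad1 0.5395506890345692 0.08366374816895598
o2 far edge (want 85,-105/-135) [array([  84.9, -106.2]), array([  84.8, -136. ])] at tcp [  -0.9 -120.6]
o0 (60,-17.5/-62.5)(-60,-62.5) [array([ 59.4, -18.3]), array([ 59.9, -67. ]), array([-59.8, -65.2])]
o1 (42.5,60/20)(-42.5,20) [array([43.1, 60.3]), array([43.6,  5.3]), array([-41.6,  21.6])]
```

Request:
play_rows(
  moves=[
    [[0, -0.3, 0, 0, 0, 0, 1], [0, 0, 40, 0, 0, 0, 1], [0, 0, 40, 0, 0, 0, 1], [0, 0, 15, 0, 0, 0, 1], [0, 0, 7, 0, 0, 0, 1], [0, 0, 3, 0, 0, 0, 1], [0, 0, 1, 0, 0, 0, 1], [0, 0, 0, 0, 0, 0, 1], [0, 0, 0, 0, 0, 0, 1]],
  ],
)

```text
t: 37.3
position: [0.5386, 0.0844, 0.1292]
ee_rot: [-3.127, -0.3, -0.001]
contact_force: [-0.8, -0.2, -0.7]
grip_width: 0.0288
grasp_force: 51.0
```

Request:
play_rows(
  moves=[
    [[0, 0, 1.5, 0, 0, 0, 1], [0, 0, 0, 0, 0, 0, 1], [0, 0, 0, 0, 0, 0, 0.3], [0, 0, 0, 0, 0, 0, 0.1], [0, 0, 0, 0, 0, 0, 0], [0, 0, 0, 0, 0, 0, 0], [0, 0, 0, 0, 0, 0, 0]],
  ],
)

```text
t: 38.17
position: [0.5383, 0.0843, 0.1273]
ee_rot: [3.127, 0.3, -0.0]
contact_force: [0.0, -0.5, -1.0]
grip_width: 0.0428
grasp_force: 0.0
```

Request:
play_rows(
  moves=[
    [[0, 0, -15, 0, 0, 0, 0], [0, 0, -40, 0, 0, 0, 0], [0, 0, -50, 0, 0, 0, 0], [0, 0, -50, 0, 0, 0, 0], [-50, 0, -20, 0, 0, 0, 0], [-50, 0, 0, 0, 0, 0, 0], [0, 0, 0, 0, 0, 0, 0], [0, 0, 0, 0, 0, 0, 0]],
  ],
)

```text
t: 39.17
position: [0.4407, 0.0658, 0.303]
ee_rot: [-3.125, -0.301, -0.002]
contact_force: [-0.3, -0.3, 1.0]
grip_width: 0.0428
grasp_force: 0.0
```

```bash
python3 - <<'E'
from h import *
c=grab('w10')
# predicted outlines vs measured colour boundaries
im=cv2.imread('pics/w10.png')
hsv=cv2.cvtColor(im,cv2.COLOR_BGR2HSV)
p=np.array([.5168,.2015,np.radians(10.9)])
C,s=np.cos(p[2]),np.sin(p[2])
def W(x,y,z): return np.array([[p[0]+C*x-s*y,p[1]+s*x+C*y,z]])
for n,l,w,h,yc in(('o3',60,45,45,.12),('o1',85,40,30,.04),('o0',120,45,22,-.04),('o2',170,30,20,-.12)):
    z=.126+h/1e3
    print(n,[tuple(proj(c,W(a*l/2e3,yc+b*w/2e3,z))[0].round(0)) for a,b in((1,1),(1,-1),(-1,-1),(-1,1))])
# edges: rows through o2 top, far-end column profile
z=.146
def prof(P0,P1,n=60):
    q=[proj(c,W(*(np.array(P0)+(np.array(P1)-P0)*t),z))[0] for t in np.linspace(0,1,n)]
    g=np.array([im[int(round(v)),int(round(u))].astype(int) if 0<=u<639 and 0<=v<479 else (0,0,0) for u,v in q]);return g
g=prof((.1,-.12),(.07,-.12),31);d=np.abs(np.diff(g,axis=0)).sum(1);print('far end x mm (want 85):',100-np.argmax(d)-.5,d.max())
g=prof((-.07,-.12),(-.1,-.12),31);d=np.abs(np.diff(g,axis=0)).sum(1);print('near end (want -85):',-70-np.argmax(d)-.5,d.max())
for x in(.06,0,-.06):
    g=prof((x,-.12),(x,-.145),26);d=np.abs(np.diff(g,axis=0)).sum(1);h=prof((x,-.12),(x,-.095),26);e=np.abs(np.diff(h,axis=0)).sum(1)
    print(x,'sides (want -15,+15)',-np.argmax(d)-.5,d.max(),np.argmax(e)+.5,e.max())
E
```

```text
['img', 'fx', 'fy', 'cx', 'cy', 'tool_from_camera'] 39.175 [0.44070378 0.06576762 0.30302076] tooly -79.00356277162808 z [ 0.00117719  0.00214389 -0.99999701]
o3 [(np.float64(-50.0), np.float64(49.0)), (np.float64(13.0), np.float64(49.0)), (np.float64(30.0), np.float64(136.0)), (np.float64(-29.0), np.float64(136.0))]
o1 [(np.float64(76.0), np.float64(36.0)), (np.float64(130.0), np.float64(36.0)), (np.float64(144.0), np.float64(153.0)), (np.float64(95.0), np.float64(153.0))]
o0 [(np.float64(181.0), np.float64(13.0)), (np.float64(241.0), np.float64(13.0)), (np.float64(249.0), np.float64(174.0)), (np.float64(195.0), np.float64(174.0))]
o2 [(np.float64(297.0), np.float64(-24.0)), (np.float64(337.0), np.float64(-24.0)), (np.float64(334.0), np.float64(203.0)), (np.float64(299.0), np.float64(203.0))]
far end x mm (want 85): 99.5 0
near end (want -85): -85.5 182
0.06 sides (want -15,+15) -19.5 172 15.5 127
0 sides (want -15,+15) -18.5 277 15.5 408
-0.06 sides (want -15,+15) -14.5 155 15.5 133
```

```bash
python3 -c "
from bench import *
print(close_job())"
```

```text
the job is handed in; nothing more can be done
None
```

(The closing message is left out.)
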